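# Restock the packing caddy and hold it up ready to carry

## Task

The yellow tape measure belongs in the empty rectangular pocket of the plywood carrying caddy: stand it upright in that pocket, right down on the pocket's floor, and let go of it. Then take the caddy by its grip bar, lift it straight up until its underside is about 10 cm above the bench, and finish while still holding it there, level and still, with the tape measure and the label roll both in their places. Keep the caddy from tipping and leave the things lying around it where they are.

Things in the scene. Friction and masses are not known exactly. Their poses are not given: they have to be found in the camera images.
- caddy: The plywood carrying caddy, loose, 0.3 to 0.6 kg empty: a shallow tray 210 (its x) x 130 (its y) x 25 mm high, 5 mm floor and walls, with a wooden grip bar across the middle on two uprights at y = +-68 mm (142 mm over the uprights). Origin: centre of the tray's underside, z up. Low dividers, as high as the rim (25 mm), form a rectangular pocket for the tape measure at the -x end and a bay for the label roll at the +x end. It may stand turned any way round.
- caddy_grip (a point): Centre of the caddy's grip bar, 105 mm above the caddy's underside. The bar is straight and flat-sided, 20 mm thick along the caddy's x and 24 mm high (top at 117 mm), 130 mm long along the caddy's y; grasp it from above across its 20 mm thickness at its middle. Axes as the caddy's.
- tape_pocket (a point): Centre of the floor of the tape measure's pocket, 75 mm from the caddy's middle on its -x side, 5 mm above the caddy's underside. The pocket is 50 mm wide along the caddy's x and 80 mm along its y inside, 20 mm deep, open above. Axes as the caddy's.
- tape_center (a point): Centre of the yellow tape measure, which stands upright on the bench, 38 (its x) x 68 (its y) x 62 mm high, 0.2 kg; this point is 31 mm above its underside. Grasp it across its 38 mm thickness, in its upper part, so that the fingertips stay above the pocket's walls. Either way round is right in the pocket.
- roll_center (a point): Centre of the grey label roll, 62 mm diameter, 60 mm high, 0.12 kg, standing loose in the caddy's +x bay (70 x 72 mm inside); this point is 30 mm above its underside. In place it is 65 mm from the caddy's middle.
- parcel_scale: Fixed parcel scale to the left, with cartons on it (tops up to 150 mm) and at its right edge a display up to 200 mm high (world x 0.40 to 0.55, y 0.27 to 0.33): cross it with the fingertips above 250 mm. Origin under its middle.
- label_printer: Fixed label printer with its lid up, behind the tape measure: world x from 0.63 on, y from -0.03 to 0.31, 290 mm high. Origin under its middle. Nearer the robot, by the front edge, lies a fixed computer mouse, 36 mm high, x up to 0.43.
- note_pad: Yellow note pad, 76 x 77 x 13 mm, bystander; origin at the centre of its underside.
- stapler: Red and black stapler, 34 x 149 x 48 mm, bystander; origin at the centre of its underside.
- glue_stick: Yellow glue stick standing upright, 29 mm diameter, 94 mm high, bystander; origin at the centre of its underside.
Things that resemble listed ones, but are neither listed nor needed, are in the scene too. Of the things that look like the part that bears tape_center, the larger one is meant.

How it is judged:
On the way, in this order (a step that is already met when the one before it is completed fails the run):
1. the tape measure stands in its pocket, let go, with the caddy still on the bench (x of tape_center in the frame of caddy between -0.087 and -0.063 m and y of tape_center in the frame of caddy between -0.013 and 0.013 m and z of tape_center in the frame of caddy below 0.043 m and angle between the z axis of tape_center and the z axis of caddy, either way round below 0.2 rad and contact force between the fingers and tape_measure below 0.2 N and height (world z) of caddy below 0.012 m and angle between caddy's own z axis and vertical below 0.05 rad), for 0.2 s.
2. the caddy is lifted clear and level (height (world z) of caddy between 0.06 and 0.15 m and angle between caddy's own z axis and vertical below 0.12 rad), for 0.3 s.
At the end, for the whole second after the job is handed in: Caddy held by the fingers alone: underside 60 to 150 mm up, within 180 mm of its start, level within 0.12 rad, below 30 mm/s and 0.15 rad/s. Tape measure (12 x 13 mm, 0.2 rad) and label roll (12 mm) in place in it, centres at most 43 mm above its underside, tape measure untouched by the fingers (all of step 2 and x of tape_center in the frame of caddy between -0.087 and -0.063 m and y of tape_center in the frame of caddy between -0.013 and 0.013 m and z of each of tape_center, roll_center in the frame of caddy below 0.043 m and angle between the z axis of tape_center and the z axis of caddy, either way round below 0.2 rad and x of roll_center in the frame of caddy between 0.053 and 0.077 m and y of roll_center in the frame of caddy between -0.012 and 0.012 m and distance of caddy from where it was at the start of the episode below 0.18 m and linear speed of caddy below 0.03 m/s and angular speed of caddy below 0.15 rad/s and contact force between the fingers and caddy above 2 N and contact force between glue_stick and caddy below 0.3 N and contact force between the fingers and tape_measure below 0.2 N); the arm keeps its last pose, push and grip.
It fails at once if the note pad is moved more than 30 mm (distance of note_pad from where it was at the start of the episode above 0.03 m).
It fails at once if the stapler is moved more than 30 mm (distance of stapler from where it was at the start of the episode above 0.03 m).
It fails at once if the glue stick is moved more than 30 mm (distance of glue_stick from where it was at the start of the episode above 0.03 m).
It fails at once if the caddy is tipped by more than 0.35 rad (angle between caddy's own z axis and vertical above 0.35 rad).
It also fails if it takes over 54 s, if anything falls off the work surface, if the arm or the gripper's body presses on something with over 40 N, if the wrist force passes 120 N, or if a joint passes its speed limit or range.

## Robot

A 7-joint arm with a two-finger parallel gripper is mounted at the origin on a cart in front of the work surface, level with it; the furniture and walls round the work are solid. World frame = base frame: x ahead of the robot, y to its left, z up, the work surface at z = 0. Lengths are in m, angles in rad, forces in N, time in s.
With the tool pointing down it reaches from about 0.4 to 0.875 m from the base axis. Payload 19.3 kg.
Tool frame: the origin (TCP) lies midway between the tips of the shut fingers; the grasp point (between the pads) lies 19 mm behind it; z points along the fingers, y is the line along which they close (so a half turn about z gives the same grasp; the last joint's range is limited). The gripper opens to 85 mm and grips with 20 to 120 N. Pads are 22 mm wide; open, the fingers measure 114 mm over their backs; the gripper's body (76 mm by 85 mm) begins 54 mm behind the grasp point. The pads swing forward as they close: fully open they stand 13 mm farther back than shut.
Start: joints at [-1.347, 0.521, -0.036, 1.599, 0.021, 1.021, -0.113], TCP at [0.181, 0.598, 0.231] pointing down, gripper open.
Joint ranges: [-2.91, 2.91], [-0.3, 2.13], [-1.5, 1.42], [0.17, 2.43], [-1.26, 4.41], [0.16, 1.93], [-2.52, 2.52]. Speed limits (rad/s): [1.89, 1.89, 2.39, 2.39, 3.01, 3.01, 3.01].

## Interface

Orientations are given as [roll, pitch, yaw] about the fixed x, y, z axes, in that order (R = Rz(yaw) Ry(pitch) Rx(roll)).
In Python, from workcell import telemetry, grab_frame, calibration, bot, outline_of, landmark_of gives the robot as it stands. The module is installed in compiled form; this text tells all that it offers.
- The arm moves only by the shell command python3 -m inch 'ROWS' [FORCE]. ROWS is JSON, a list of rows, each a list of 7 numbers: the shift along the tool's x, y, z in m, then the turn, a rotation vector about the tool's x, y, z in rad, then the closure, from 0 (fully open) to 1 (shut). A call has 1 to 5 rows; each row shifts and turns the commanded pose from where the row before left it, along the tool's axes as they then stand; what a row does not reach is not made up. A row lasts 1/10 s, in which the tool goes at most 50 mm and 8.59 degrees, less where a joint would pass 70% of its speed; a pose out of reach is approached as far as the arm can. A call is refused whole if a number of a shift passes 0.05 or a number of a turn 0.15, either way. A call with a gripper value outside its range is refused whole. The fingers move at their own pace and stop on an object; FORCE is the grip in N (left out, the last holds). Time passes only in rows, so rows that do not move let the fingers close. It gives the time, the measured TCP pose, the force, the opening and the grip force at its end, in the units of the state.
- telemetry.observe(): the state, without advancing time (a new reading comes with each control period).
- grab_frame(name): name is "scene" or "top" or "wrist"; returns the picture (480x640x3 uint8, red, green, blue); there is no depth.
- calibration(name): a dict with "fovy" (degrees; the focal length in pixels is half the picture's height over the tangent of half this angle, whatever the lens; pixels are square), "cx", "cy" (the principal point, pixels), "dist" ([k1, k2, p1, p2, k3] as OpenCV has them; the pictures are not rectified), "pose" (4x4, takes a point from camera to world coordinates). Camera axes: x right, y down, z forward; pixel columns grow to the right and rows downward; lengths in m; the calibration is good to about 2 mm. A picture is of the moment at which its call begins: read the wrist's pose just before it. calibration takes no time and is no camera call; for the wrist camera it gives the pose at the moment of the call.
- bot.job_done(): hands the job in; it is judged then, once.
Trained networks look in the newest picture that a camera, given by its name, has taken for a name from the list of things; names that differ only in an ending like _2 or _b are one class to them, and where a whole thing is asked for, a point or a joint stands for the part that bears it (a point fixed in the world has none). Each returns a list of dicts, best first, with "score" (0 to 1); they miss things now and then, are a little off and sometimes report something else, mostly with a low value. They report only what shows in the picture. A call takes as long as a camera call. They do not tell look-alikes from the thing itself.
- outline_of(label, camera): "region" (480x640 bool, what is visible of it) and "rect" ([left, top, right, bottom] in pixels, round what is visible of it).
- landmark_of(label, camera): "xy" ([column, row] in pixels: a listed point, or the origin of a listed thing).
The state is a dict: "clock": time; "qpos": joint angles; "qd": joint speeds; "joint_efforts": joint torques, N m; "position": TCP position; "tool_rot": TCP orientation; "force": force on the tool from outside, world axes, zero at the start; "moment": the same for the moment, N m; "grip_width": finger opening in m; "finger_force": force on a finger pad.
Only numpy, scipy, OpenCV 4.12 (cv2) and the standard library are available. Lean on these libraries where they do the work, as an engineer would, in place of code of your own. Each camera call takes 0.05 s, during which the arm holds its last target. There are 200 camera calls.

## Working session

There is one attempt and no reset: what is moved stays moved. The work goes in short steps, Python scripts to look and compute and a shell command to move; the robot and the scene stay as the last step left them, time stands still between calls to the robot, and variables do not carry over. Pictures are saved under pics/ and viewed, at most 10 in all, crops included, and the job is handed in when it is done.

```bash
mkdir -p pics; cat > h.py <<'E'
import numpy as np, cv2
from scipy.spatial.transform import Rotation as R
from workcell import telemetry, grab_frame, calibration, bot, outline_of, landmark_of
def cam(n):
    c=calibration(n); f=240/np.tan(np.radians(c["fovy"])/2)
    return np.array([[f,0,c["cx"]],[0,f,c["cy"]],[0,0,1]]),np.array(c["dist"]),np.array(c["pose"])
def ray(n,px,C=None):
    K,d,T=C or cam(n); u=cv2.undistortPoints(np.array([[px]],float),K,d)[0,0]
    return T[:3,3],T[:3,:3]@np.array([u[0],u[1],1])
def atz(n,px,z,C=None):
    o,v=ray(n,px,C); return (o+v*(z-o[2])/v[2]).round(4)
def proj(n,P,C=None):
    K,d,T=C or cam(n); T=np.linalg.inv(T)
    return cv2.projectPoints(np.array(P,float).reshape(-1,3),cv2.Rodrigues(T[:3,:3])[0],T[:3,3],K,d)[0][:,0]
def shot(n,f=None):
    C=cam(n); I=grab_frame(n)
    if f: cv2.imwrite("pics/"+f,I[:,:,::-1])
    return I,C
E
python3 - <<'E'
from h import *
s=telemetry.observe(); print(s)
for n in("top","scene"):
    I,C=shot(n,n+"0.png"); print(n,C[2][:3,3].round(3),C[0][0,0])
    for l,z in(("caddy",0),("caddy_grip",.105),("tape_pocket",.005),("tape_center",.031),("roll_center",.035),("glue_stick",0),("stapler",0),("note_pad",0)):
        for r in landmark_of(l,n)[:3]: print(l,np.round(r["xy"],1),round(r["score"],2),atz(n,r["xy"],z,C))
E
```

```text
{'clock': 0.0, 'qpos': array([-1.34718462,  0.52201815, -0.03633372,  1.60000004,  0.02120906,
        1.02109727, -0.11280017]), 'qd': array([-2.10251818e-03,  4.10974577e-04,  2.35541219e-03,  5.84668380e-05,
        5.96223182e-05,  3.40051314e-03,  9.72648012e-04]), 'joint_efforts': array([-2.06478013e-03, -9.27120996e+01,  1.97954603e+00, -3.69934773e+01,
        1.78345438e-02,  8.51698889e-03,  5.28198439e-05]), 'position': array([0.18093863, 0.59788513, 0.23072594]), 'tool_rot': array([-3.14045838e+00,  8.57056890e-05,  2.84778092e+00]), 'force': array([ 0.36585052, -0.33220125,  0.16458653]), 'moment': array([-0.03547165, -0.06260593,  0.00095888]), 'finger_force': 0.0, 'grip_width': 0.08575786700621998}
top [0.405 0.14  1.575] 623.6089308494892
caddy [406.4 288.7] 0.77 [ 0.5232 -0.0977  0.    ]
caddy_grip [407.7 286.6] 0.85 [ 0.5204 -0.085   0.105 ]
tape_pocket [404.5 316.8] 0.91 [ 0.4516 -0.0929  0.005 ]
tape_center [349. 281.] 0.58 [0.5369 0.0507 0.031 ]
roll_center [399.3 264.9] 0.72 [ 0.5797 -0.0741  0.035 ]
roll_center [403.3 287.7] 0.28 [ 0.5229 -0.0847  0.035 ]
glue_
[... 257 characters left out ...]
y [320.5 198.2] 0.89 [ 0.5238 -0.0883  0.    ]
caddy_grip [323.  170.3] 0.81 [ 0.5176 -0.0898  0.105 ]
caddy_grip [229. 213.] 0.31 [ 0.7791 -0.0417  0.105 ]
caddy_grip [318.3 197.8] 0.2 [ 0.5627 -0.0088  0.105 ]
tape_pocket [345.1 185.9] 0.7 [ 0.446  -0.1009  0.005 ]
tape_center [359.8 262.1] 0.67 [0.5205 0.1578 0.031 ]
tape_center [334.8 235.4] 0.59 [0.5458 0.0621 0.031 ]
tape_center [230.6 213.5] 0.3 [ 0.7681 -0.0995  0.031 ]
roll_center [299.7 202.3] 0.62 [ 0.591  -0.0674  0.035 ]
roll_center [322.  199.5] 0.28 [ 0.5333 -0.0552  0.035 ]
note_pad [385.7 229.9] 0.74 [0.4061 0.073  0.    ]
note_pad [364.9 261.8] 0.59 [0.4978 0.1437 0.    ]
note_pad [323.  173.9] 0.4 [ 0.4841 -0.1686  0.    ]
```

View pics/top0.png

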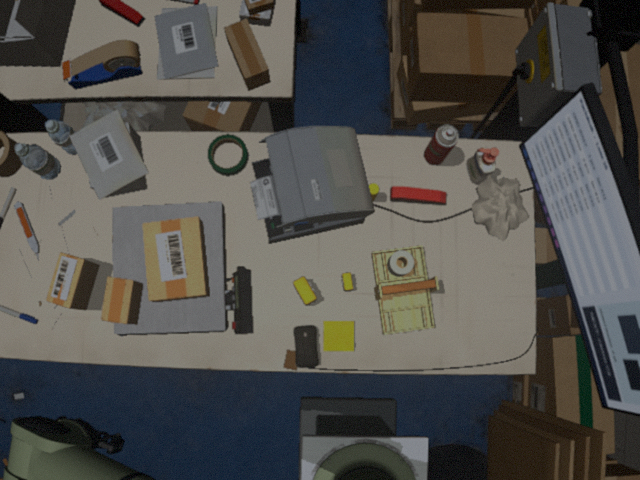

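View pics/scene0.png

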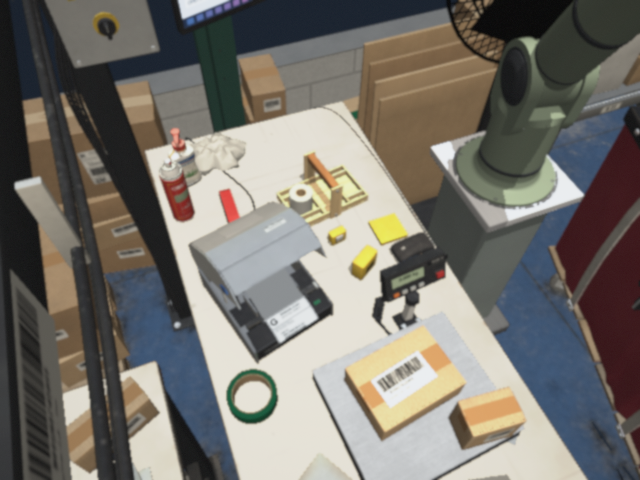

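Top view: the candidates for the tape measure are the large yellow block at (304,290), the small yellow one at (348,281), the note pad at (339,335) and the glue stick at (373,190). I choose the larger block at (304,290), and will check it in a crop and fit its pose to the silhouette. The caddy is at (405,290), with its pocket towards the robot at (405,317) and the roll at (401,262).

```bash
cat > fit.py <<'E'
from h import *
from scipy.optimize import minimize
def ymask(I,box,smin=120):
    h=cv2.cvtColor(I,cv2.COLOR_RGB2HSV); m=((h[...,0]>20)&(h[...,0]<36)&(h[...,1]>smin)&(h[...,2]>60)).astype(np.uint8)
    k=np.zeros_like(m); k[box[1]:box[3],box[0]:box[2]]=1; m*=k
    n,l,s,_=cv2.connectedComponentsWithStats(m); return (l==1+s[1:,4].argmax()).astype(np.uint8)
B=np.array([[x,y,z] for x in(-.019,.019) for y in(-.034,.034) for z in(0,.062)])
def sil(n,C,p,S=8,bx=None):
    P=B@R.from_euler('z',p[2]).as_matrix().T+[p[0],p[1],0]
    q=proj(n,P,C); h=cv2.convexHull(q.astype(np.float32))
    return h
def fit(views,p0):
    def cost(p):
        t=0
        for n,C,m in views:
            ys,xs=np.nonzero(m); x0,y0,x1,y1=xs.min()-12,ys.min()-12,xs.max()+13,ys.max()+13
            a=np.zeros(((y1-y0)*4,(x1-x0)*4),np.uint8)
            cv2.fillPoly(a,[np.round(((sil(n,C,p)[:,0]-[x0-.5,y0-.5])*4-.5)*16).astype(np.int32)],1,shift=4)
            b=cv2.resize(m[y0:y1,x0:x1],None,fx=4,fy=4,interpolation=0)
            t+=(a!=b).sum()/b.sum()
        return t
    best=None
    for w in np.linspace(0,np.pi,7)[:-1]:
        r=minimize(cost,[p0[0],p0[1],w],method='Nelder-Mead',options=dict(initial_simplex=np.array([[p0[0],p0[1],w],[p0[0]+.02,p0[1],w],[p0[0],p0[1]+.02,w],[p0[0],p0[1],w+.3]])))
        if best is None or r.fun<best.fun: best=r
    return best.x.round(4),best.fun
E
python3 - <<'E'
from fit import *
It,Ct=shot("top"); Is,Cs=shot("scene")
mt=ymask(It,(285,265,325,315)); ms=ymask(Is,(345,240,380,285)); print(mt.sum(),ms.sum())
for v in([("top",Ct,mt)],[("scene",Cs,ms)],[("top",Ct,mt),("scene",Cs,ms)]): print(fit(v,(.515,.155)))
a=cv2.resize(It[240:350,280:450],None,fx=4,fy=4,interpolation=2)[:, :,::-1]
cv2.imwrite("pics/crop.png",a)
E
```

```text
344 475
(array([0.5096, 0.1592, 2.0598]), np.float64(0.34556686046511625))
(array([0.511 , 0.1599, 2.401 ]), np.float64(0.4456578947368421))
(array([0.5114, 0.1614, 2.3412]), np.float64(0.8762255201958384))
```

View pics/crop.png

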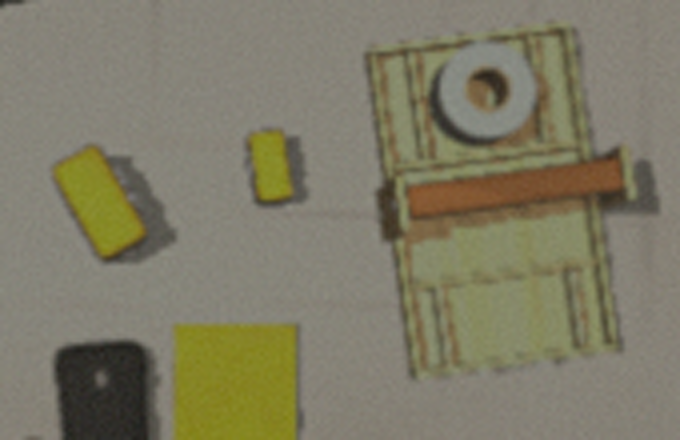

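The crop confirms the choice: the large block (crop (98,203), top pixel (304,290)) is about 1.6 times as long as the small one at crop (270,165). The caddy's pocket faces the robot and the roll bay is on the far side. Next I'll plan the transit to above the tape measure.

```bash
cat > plan.py <<'E'
import sys
from h import *
def plan(x,y,z,yaw,n):
    s=telemetry.observe(); p=s["position"]; r=s["tool_rot"]
    d=(np.array([x,y,z])-p)/n; dy=(yaw-r[2])/n; w=r[2]
    print("at",p.round(4),"rpy",r.round(4),"clock",s["clock"],"F",s["force"].round(1),"width",round(s["grip_width"],4))
    # tool kept pointing down; correct tilt not included
    for i in range(n):
        v=(R.from_euler('z',w)*R.from_euler('x',np.pi)).inv().apply(d); w+=dy
        print([round(float(a),4) for a in v],"turn z",round(-dy,4))
if __name__=="__main__": plan(*map(float,sys.argv[1:5]),int(sys.argv[5]))
E
python3 -m inch '[[0,0,-0.04,0,0,0,0],[0,0,-0.05,0,0,0,0]]'
python3 plan.py .50 .16 .32 .48 20
```

```text
clock: 1.2
position: [0.1807, 0.5973, 0.3208]
tool_rot: [-3.138, 0.0, 2.848]
force: [-0.6, 1.1, 0.6]
grip_width: 0.0853
finger_force: 0.0
at [0.1807 0.5973 0.3208] rpy [-3.1377e+00  3.0000e-04  2.8479e+00] clock 1.2 F [-0.6  1.1  0.6] width 0.0853
[-0.0216, -0.0163, 0.0] turn z 0.1184
[-0.0234, -0.0136, 0.0] turn z 0.1184
[-0.0248, -0.0108, 0.0] turn z 0.1184
[-0.0259, -0.0078, 0.0] turn z 0.1184
[-0.0267, -0.0047, 0.0] turn z 0.1184
[-0.027, -0.0015, 0.0] turn z 0.1184
[-0.027, 0.0017, 0.0] turn z 0.1184
[-0.0266, 0.0049, 0.0] turn z 0.1184
[-0.0259, 0.008, 0.0] turn z 0.1184
[-0.0247, 0.011, 0.0] turn z 0.1184
[-0.0233, 0.0139, 0.0] turn z 0.1184
[-0.0215, 0.0165, 0.0] turn z 0.1184
[-0.0194, 0.0189, 0.0] turn z 0.1184
[-0.017, 0.0211, 0.0] turn z 0.1184
[-0.0144, 0.0229, 0.0] turn z 0.1184
[-0.0116, 0.0245, 0.0] turn z 0.1184
[-0.0086, 0.0257, 0.0] turn z 0.1184
[-0.0055, 0.0265, 0.0] turn z 0.1184
[-0.0023, 0.027, 0.0] turn z 0.1184
[0.0009, 0.0271, 0.0] turn z 0.1184
```

```bash
python3 -m inch '[[-0.022,-0.016,0,0,0,0.118,0],[-0.023,-0.014,0,0,0,0.118,0],[-0.025,-0.011,0,0,0,0.118,0],[-0.026,-0.008,0,0,0,0.118,0],[-0.027,-0.005,0,0,0,0.118,0]]'
python3 -m inch '[[-0.027,-0.002,0,0,0,0.118,0],[-0.027,0.002,0,0,0,0.118,0],[-0.027,0.005,0,0,0,0.118,0],[-0.026,0.008,0,0,0,0.118,0],[-0.025,0.011,0,0,0,0.118,0]]'
python3 plan.py .50 .16 .32 .48 10
```

```text
clock: 1.7
position: [0.2614, 0.487, 0.3214]
tool_rot: [3.141, -0.0, 2.253]
force: [0.4, -0.2, 0.7]
grip_width: 0.0853
finger_force: 0.0
clock: 2.2
position: [0.3416, 0.3771, 0.3215]
tool_rot: [3.141, -0.0, 1.663]
force: [-0.6, -0.5, 0.9]
grip_width: 0.0855
finger_force: 0.0
at [0.3416 0.3771 0.3215] rpy [ 3.1414e+00 -4.0000e-04  1.6629e+00] clock 2.2 F [-0.6 -0.5  0.9] width 0.0855
[-0.0231, 0.0138, 0.0001] turn z 0.1183
[-0.0213, 0.0164, 0.0001] turn z 0.1183
[-0.0192, 0.0188, 0.0001] turn z 0.1183
[-0.0168, 0.0209, 0.0001] turn z 0.1183
[-0.0143, 0.0228, 0.0001] turn z 0.1183
[-0.0115, 0.0243, 0.0001] turn z 0.1183
[-0.0085, 0.0255, 0.0001] turn z 0.1183
[-0.0055, 0.0263, 0.0001] turn z 0.1183
[-0.0023, 0.0268, 0.0001] turn z 0.1183
[0.0009, 0.0269, 0.0001] turn z 0.1183
```

Tracking is good.

```bash
python3 -m inch '[[-0.023,0.014,0,0,0,0.118,0],[-0.021,0.016,0,0,0,0.118,0],[-0.019,0.019,0,0,0,0.118,0],[-0.017,0.021,0,0,0,0.118,0],[-0.014,0.023,0,0,0,0.118,0]]' >/dev/null
python3 -m inch '[[-0.012,0.024,0,0,0,0.118,0],[-0.009,0.025,0,0,0,0.118,0],[-0.005,0.026,0,0,0,0.118,0],[-0.002,0.027,0,0,0,0.118,0],[0.001,0.027,0,0,0,0.118,0]]' >/dev/null
python3 -m inch '[[0,0,0,0,0,0,0]]'
python3 - <<'E'
from fit import *
I,C=shot("wrist","w1.png"); print(C[2].round(3))
for l,z in(("tape_center",.031),("tape_pocket",.005),("caddy_grip",.105),("roll_center",.035),("caddy",0)):
    for r in landmark_of(l,"wrist")[:3]: print(l,np.round(r["xy"],1),round(r["score"],2),atz("wrist",r["xy"],z,C))
E
```

```text
clock: 3.3
position: [0.5021, 0.1596, 0.3215]
tool_rot: [3.14, -0.0, 0.479]
force: [-1.4, 0.2, -0.1]
grip_width: 0.0852
finger_force: 0.0
[[ 0.462 -0.84  -0.283  0.576]
 [-0.887 -0.437 -0.149  0.199]
 [ 0.001  0.32  -0.947  0.465]
 [ 0.     0.     0.     1.   ]]
tape_center [409.  202.2] 0.77 [0.5389 0.0592 0.031 ]
tape_center [327.  183.1] 0.59 [0.5124 0.1619 0.031 ]
tape_pocket [461.2 302.8] 0.66 [ 0.4437 -0.0991  0.005 ]
roll_center [518.9 217.1] 0.6 [ 0.5893 -0.0763  0.035 ]
caddy [484.5 256.4] 0.56 [ 0.5197 -0.0895  0.    ]
```

View pics/w1.png

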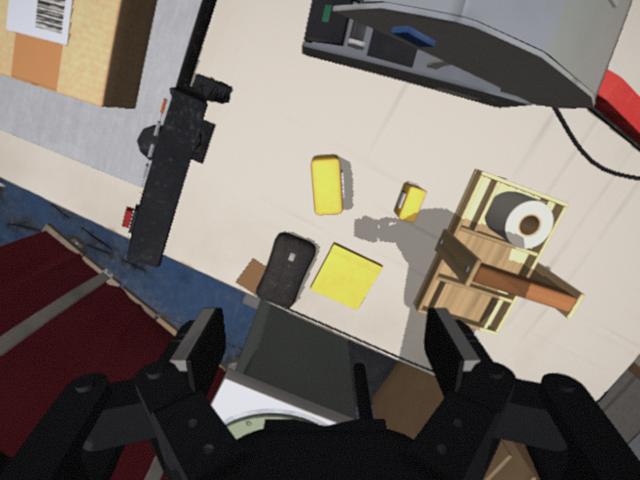

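Wrist view: the large tape measure is at (327,185), nearly aligned with the fingers; the small look-alike is at (411,201) and the caddy is on the right at (495,255). Now I'll refine the tape pose.

```bash
python3 - <<'E'
from fit import *
I,C=shot("wrist"); m=ymask(I,(300,140,360,230)); print(m.sum())
p,f=fit([("wrist",C,m)],(.512,.16)); print(p,f, "gripper yaw", (p[2]+np.pi/2)%np.pi)
for lo in (80,):
    m=ymask(I,(300,140,360,230),lo); print(m.sum(),fit([("wrist",C,m)],(.512,.16)))
print(sil("wrist",C,p)[:,0].round(0).tolist())
r=cv2.minAreaRect(np.argwhere(m)[:,::-1].astype(np.float32)); print(r)
print(proj("top",[.512,.16,.062]))
E
python3 plan.py .512 .1605 .32 .48 1
```

```text
1564
[0.5109 0.1638 2.1212] 0.3446291560102302 gripper yaw 0.5504036732051034
1571 (array([0.5137, 0.1631, 2.1319]), np.float64(0.3391549968173138))
[[347.0, 216.0], [315.0, 218.0], [311.0, 159.0], [313.0, 154.0], [342.0, 152.0], [344.0, 157.0]]
((330.8408508300781, 184.91818237304688), (58.47560119628906, 28.238788604736328), 87.45519256591797)
[[304.62430337 289.04703678]]
at [0.5003 0.1632 0.3214] rpy [-3.1413e+00 -1.0000e-04  4.8940e-01] clock 3.65 F [-1.   0.4  0.3] width 0.0853
[0.009, 0.0079, 0.0014] turn z 0.0094
```

```bash
python3 -m inch '[[0.009,0.005,0.03,0,0,-0.05,0],[0,0,0.04,0,0,0,0],[0,0,0.04,0,0,0,0],[0,0,0,0,0,0,0],[0,0,0,0,0,0,0]]'
python3 - <<'E'
from fit import *
I,C=shot("wrist","w2.png"); print(telemetry.observe()["position"].round(4), C[2][:3,3].round(4))
for r in outline_of("tape_center","wrist")[:3]: print(r["rect"],r["score"],r["region"].sum())
h=cv2.cvtColor(I,cv2.COLOR_RGB2HSV)
m=ymask(I,(250,60,420,300),80); ys,xs=np.nonzero(m);print(m.sum(),xs.min(),xs.max(),ys.min(),ys.max())
p,f=fit([("wrist",C,m)],(.512,.16));print(p,f)
cv2.polylines(I,[sil("wrist",C,p).astype(np.int32)],True,(255,0,0),1)
cv2.imwrite("pics/w2o.png",cv2.resize(I[80:320,200:460],None,fx=2.3,fy=2.3)[:,:,::-1])
E
```

```text
clock: 4.15
position: [0.5111, 0.1624, 0.2122]
tool_rot: [3.141, 0.0, 0.538]
force: [0.8, -0.4, 1.9]
grip_width: 0.0854
finger_force: 0.0
[0.5116 0.1627 0.213 ] [0.5826 0.2058 0.3561]
[407.4, 214.6, 455.7, 268.0] 0.93 1584
[305.7, 173.4, 352.3, 257.5] 0.63 3259
2715 308 346 175 253
[0.5118 0.1635 2.0459] 0.38959484346224676
```

View pics/w2o.png

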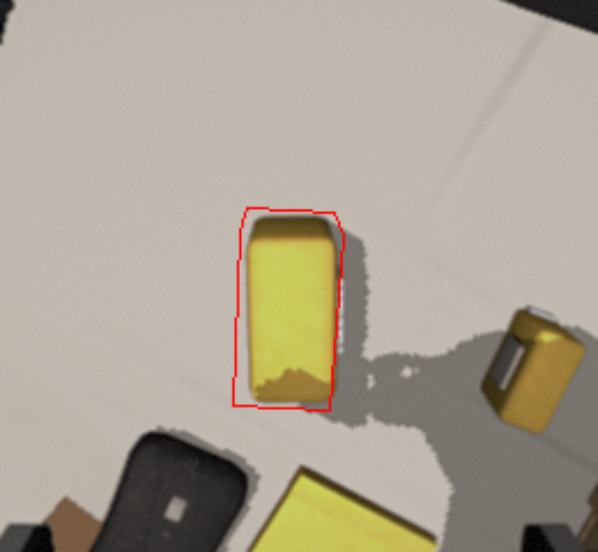

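The picture shows the tape measure (crop (292,310)) centred under the tool and square to it. Next: descend and grasp.

```bash
python3 -m inch '[[0,0,0.04,0,0,0,0],[0,0,0.04,0,0,0,0],[0,0,0.04,0,0,0,0],[0,0,0.04,0,0,0,0],[0,0,0.022,0,0,0,0]]' 30
python3 -m inch '[[0,0,0,0,0,0,0.8],[0,0,0,0,0,0,0.8],[0,0,0,0,0,0,0.8],[0,0,0,0,0,0,0.8],[0,0,0,0,0,0,0.8]]'
python3 -m inch '[[0,0,0,0,0,0,0.8],[0,0,0,0,0,0,0.8]]'
```

```text
clock: 4.75
position: [0.5111, 0.1629, 0.0284]
tool_rot: [-3.141, -0.0, 0.538]
force: [0.8, -0.4, 0.2]
grip_width: 0.0854
finger_force: 0.0
clock: 5.25
position: [0.512, 0.1629, 0.0311]
tool_rot: [3.141, -0.003, 0.538]
force: [-1.4, -0.8, 13.6]
grip_width: 0.0335
finger_force: 36.4
clock: 5.45
position: [0.5121, 0.1629, 0.0311]
tool_rot: [3.141, -0.003, 0.538]
force: [-0.3, 0.8, 13.1]
grip_width: 0.0336
finger_force: 36.4
```

```bash
python3 -m inch '[[0,0,-0.02,0,0,0,0.8],[0,0,-0.04,0,0,0,0.8],[0,0,-0.05,0,0,0,0.8],[0,0,-0.05,0,0,0,0.8],[0,0,-0.05,0,0,0,0.8]]'
python3 -m inch '[[0,0,-0.05,0,0,0,0.8],[0,0,-0.03,0,0,0,0.8]]'
python3 - <<'E'
from h import *
C=cam("top"); c=np.array([(365,50),(575,25),(618,350),(413,377)])/4+[280,240]-.4
P=np.array([atz("top",q,.025,C) for q in c]); print(P, P.mean(0)); f=(P[0]+P[1])/2-(P[2]+P[3])/2; print(f,np.arctan2(f[1],f[0]))
g=P[0]-P[1]+P[3]-P[2]; print(np.arctan2(-g[0],g[1]),np.linalg.norm(f),np.linalg.norm(g)/2)
E
python3 plan.py .446 -.098 .32 1.70 10
```

```text
clock: 5.95
position: [0.5105, 0.1621, 0.2423]
tool_rot: [-3.141, -0.001, 0.537]
force: [1.3, 1.9, -1.7]
grip_width: 0.0336
finger_force: 35.1
clock: 6.15
position: [0.5113, 0.1621, 0.324]
tool_rot: [-3.141, -0.005, 0.537]
force: [-0.1, 0.1, -2.2]
grip_width: 0.0334
finger_force: 35.2
[[ 0.6115 -0.0033  0.025 ]
 [ 0.6307 -0.1365  0.025 ]
 [ 0.4265 -0.165   0.025 ]
 [ 0.4077 -0.0363  0.025 ]] [ 0.5191   -0.085275  0.025   ]
[0.204   0.03075 0.     ] 0.14960898397668204
0.14408804131897177 0.20630453824383016 0.13232120956218624
at [0.5113 0.1621 0.324 ] rpy [-3.1413 -0.0046  0.5373] clock 6.15 F [-0.1  0.1 -2.2] width 0.0334
[-0.0189, 0.019, 0.0004] turn z -0.1163
[-0.021, 0.0167, 0.0004] turn z -0.1163
[-0.0228, 0.0141, 0.0004] turn z -0.1163
[-0.0243, 0.0114, 0.0004] turn z -0.1163
[-0.0254, 0.0085, 0.0004] turn z -0.1163
[-0.0263, 0.0055, 0.0004] turn z -0.1163
[-0.0267, 0.0024, 0.0004] turn z -0.1163
[-0.0268, -0.0007, 0.0004] turn z -0.1163
[-0.0265, -0.0038, 0.0004] turn z -0.1163
[-0.0259, -0.0069, 0.0004] turn z -0.1163
```

```bash
python3 -m inch '[[-0.019,0.019,0,0,0,-0.117,0.8],[-0.021,0.017,0,0,0,-0.117,0.8],[-0.023,0.014,0,0,0,-0.117,0.8],[-0.024,0.011,0,0,0,-0.117,0.8],[-0.025,0.009,0,0,0,-0.117,0.8]]' >/dev/null
python3 -m inch '[[-0.026,0.006,0,0,0,-0.117,0.8],[-0.027,0.002,0,0,0,-0.117,0.8],[-0.027,0,0,0,0,-0.117,0.8],[-0.027,-0.004,0,0,0,-0.117,0.8],[-0.026,-0.007,0,0,0,-0.117,0.8]]'>/dev/null
python3 -m inch '[[0,0,0,0,0,0,0.8],[0,0,0,0,0,0,0.8]]'
python3 - <<'E'
from h import *
I,C=shot("wrist","w3.png"); print(telemetry.observe()["position"].round(4))
for l,z in(("tape_center",.031),("tape_pocket",.005),("caddy_grip",.105),("roll_center",.035),("caddy",0)):
    for r in landmark_of(l,"wrist")[:3]: print(l,np.round(r["xy"],1),round(r["score"],2),atz("wrist",r["xy"],z,C))
a=np.array([.519,-.086,.147]); Rz=R.from_euler('z',a[2]).as_matrix()
def L(P): return proj("wrist",np.array(P)@Rz.T+[a[0],a[1],0],C).astype(np.int32)
for P in([(-.105,-.065,.025),(-.105,.065,.025),(.105,.065,.025),(.105,-.065,.025)],[(-.1,-.04,.025),(-.1,.04,.025),(-.05,.04,.025),(-.05,-.04,.025)],[(-.01,-.065,.117),(-.01,.065,.117),(.01,.065,.117),(.01,-.065,.117)]): cv2.polylines(I,[L(P)],True,(255,0,0),1)
cv2.imwrite("pics/w3o.png",I[:,:,::-1])
E
```

```text
clock: 7.35
position: [0.4472, -0.099, 0.32]
tool_rot: [3.14, -0.0, 1.705]
force: [0.5, 0.0, -1.5]
grip_width: 0.0336
finger_force: 35.2
[ 0.4474 -0.0983  0.3198]
tape_center [418.6  72.3] 0.85 [0.5353 0.0517 0.031 ]
tape_center [440.2 185.1] 0.4 [ 0.589  -0.0711  0.031 ]
tape_pocket [324.5 188.8] 0.89 [ 0.4482 -0.1002  0.005 ]
caddy_grip [397.2 200.1] 0.74 [ 0.522  -0.0834  0.105 ]
roll_center [439.6 184.7] 0.95 [ 0.5867 -0.0703  0.035 ]
caddy [384.5 183.5] 0.8 [ 0.5258 -0.0833  0.    ]
```

View pics/w3o.png

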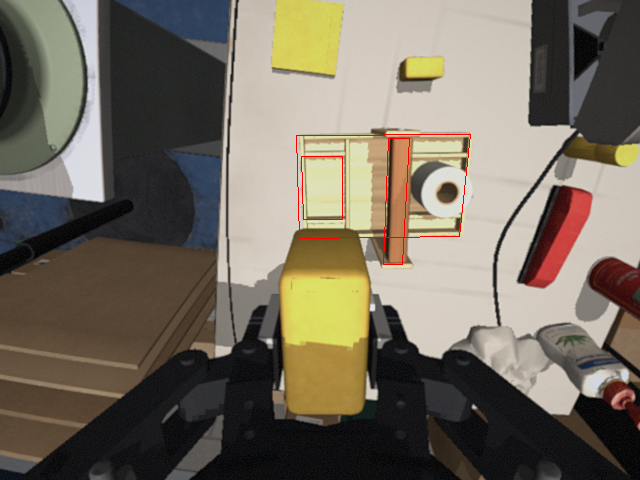

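The overlay matches the caddy to within about 2 px: pocket at (323,187), bar at (399,200), roll at (441,187). I'll zoom in for a finer check of yaw.

```bash
python3 - <<'E'
from h import *
I=cv2.imread("pics/w3.png"); cv2.imwrite("pics/w3z.png",cv2.resize(I[120:275,285:480],None,fx=3.8,fy=3.8,interpolation=2))
E
```

```text
(no output)
```

View pics/w3z.png

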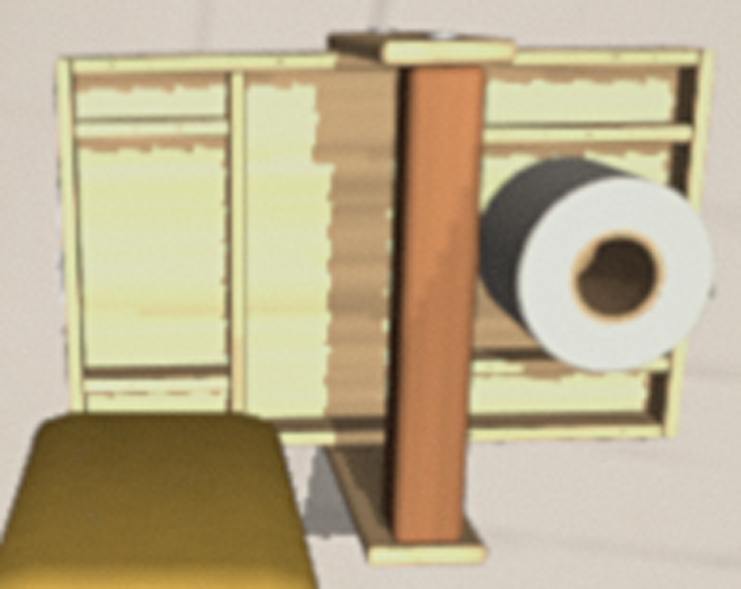

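The zoom shows the pocket corners clearly: rim corners at crop (58,60), (713,50), (682,437), and divider edges at y≈137 and 378 and x≈231. I'll fit the caddy pose to these points.

```bash
python3 - <<'E'
from h import *
from scipy.optimize import least_squares
C=cam("wrist")  # arm has not moved since w3
D=[((58,60),(-.105,.065,.025)),((713,50),(.105,.065,.025)),((682,437),(.105,-.065,.025)),((230,136),(-.05,.04,.025)),((76,138),(-.1,.04,.025)),((230,377),(-.05,-.04,.025)),((83,381),(-.1,-.04,.025)),((410,68),(-.01,.065,.117)),((483,66),(.01,.065,.117)),((395,541),(-.01,-.065,.117)),((462,541),(.01,-.065,.117))]
u=np.array([d[0] for d in D])/3.8+[285,120]-.37; M=np.array([d[1] for d in D])
f=lambda p:(proj("wrist",M@R.from_euler('z',p[2]).as_matrix().T+[p[0],p[1],0],C)-u).ravel()
r=least_squares(f,[.519,-.086,.147],loss='soft_l1'); p=r.x; print(p.round(4)); print(f(p).reshape(-1,2).round(1).tolist())
ax=np.array([np.cos(p[2]),np.sin(p[2])]); print("pocket",(p[:2]-.075*ax).round(4),"yaw",p[2]+np.pi/2)
# held tape: bottom/top position relative to tool x
E
python3 plan.py .4457 -.0975 .22 1.70 3
```

```text
[ 0.5226 -0.0831  0.1619]
[[-0.9, -0.1], [0.9, -0.6], [-0.9, 0.1], [-0.1, -0.0], [-0.6, 0.4], [0.3, 0.0], [0.1, -0.1], [-0.2, -0.7], [1.6, -0.5], [-0.5, 1.7], [0.6, 1.3]]
pocket [ 0.4486 -0.0952] yaw 1.732691666524518
at [ 0.4475 -0.0982  0.3193] rpy [-3.1416  0.      1.7083] clock 7.65 F [ 0.4 -0.7 -1.9] width 0.0336
[0.0003, -0.0006, 0.0331] turn z 0.0028
[0.0003, -0.0006, 0.0331] turn z 0.0028
[0.0003, -0.0006, 0.0331] turn z 0.0028
```

```bash
python3 -m inch '[[0.002,0.001,0.04,0,0,-0.023,0.8],[0,0,0.05,0,0,0,0.8],[0,0,0.05,0,0,0,0.8],[0,0,0.05,0,0,0,0.8],[0,0,0.03,0,0,0,0.8]]'
python3 -m inch '[[0,0,0,0,0,0,0.8],[0,0,0,0,0,0,0.8]]'
python3 - <<'E'
from h import *
I,C=shot("wrist","w4.png")
s=telemetry.observe(); print(s["position"].round(4),s["tool_rot"].round(4),s["force"].round(1))
E
```

```text
clock: 8.15
position: [0.4468, -0.0962, 0.0962]
tool_rot: [-3.138, -0.0, 1.731]
force: [1.0, -0.3, -1.4]
grip_width: 0.0335
finger_force: 35.1
clock: 8.35
position: [0.4483, -0.0968, 0.1]
tool_rot: [-3.141, 0.0, 1.73]
force: [-0.6, 0.0, -1.6]
grip_width: 0.0338
finger_force: 35.1
[ 0.4489 -0.0968  0.1007] [3.1401e+00 4.0000e-04 1.7305e+00] [ 0.  -0.7 -1.4]
```

View pics/w4.png

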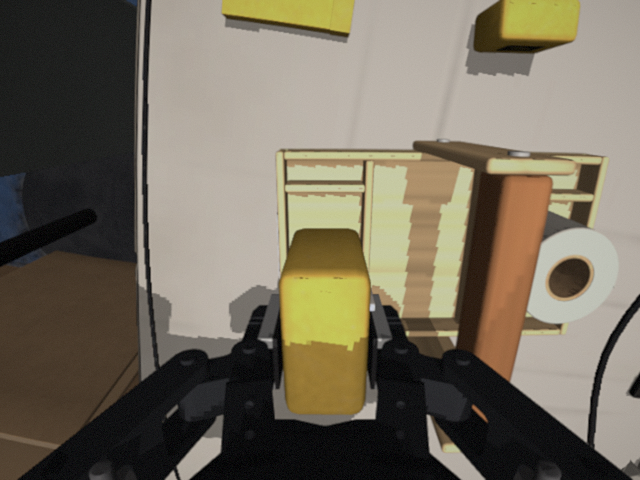

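The picture shows the tape measure (325,320) square with the pocket, whose walls are at x≈283 and 367, and clear of the bar. Lowering gently.

```bash
python3 -m inch '[[0,0,0.02,0,0,0,0.8],[0,0,0.015,0,0,0,0.8],[0,0,0.01,0,0,0,0.8],[0,0,0.007,0,0,0,0.8],[0,0,0,0,0,0,0.8]]'
python3 -m inch '[[0,0,0.004,0,0,0,0.8],[0,0,0.004,0,0,0,0.8],[0,0,0,0,0,0,0.8]]'
```

```text
clock: 8.9
position: [0.4483, -0.0966, 0.0475]
tool_rot: [3.141, 0.0, 1.731]
force: [-0.3, 0.1, -1.7]
grip_width: 0.0335
finger_force: 35.1
clock: 9.2
position: [0.4481, -0.0966, 0.0391]
tool_rot: [-3.141, -0.0, 1.731]
force: [0.5, -0.3, -0.2]
grip_width: 0.0335
finger_force: 35.1
```

```bash
python3 -m inch '[[0,0,0.002,0,0,0,0.8],[0,0,0.002,0,0,0,0.8],[0,0,0,0,0,0,0.8]]'
python3 -m inch '[[0,0,0,0,0,0,0.55],[0,0,0,0,0,0,0.45],[0,0,0,0,0,0,0.4],[0,0,0,0,0,0,0.4]]'
python3 -c "
from h import *
shot('wrist','w5.png')"
```

```text
clock: 9.5
position: [0.4489, -0.0967, 0.0356]
tool_rot: [3.14, 0.0, 1.731]
force: [3.5, 0.8, 4.1]
grip_width: 0.0334
finger_force: 34.7
clock: 9.9
position: [0.448, -0.0966, 0.0353]
tool_rot: [-3.142, 0.0, 1.731]
force: [-0.1, 0.0, 0.3]
grip_width: 0.051
finger_force: 0.0
```

View pics/w5.png

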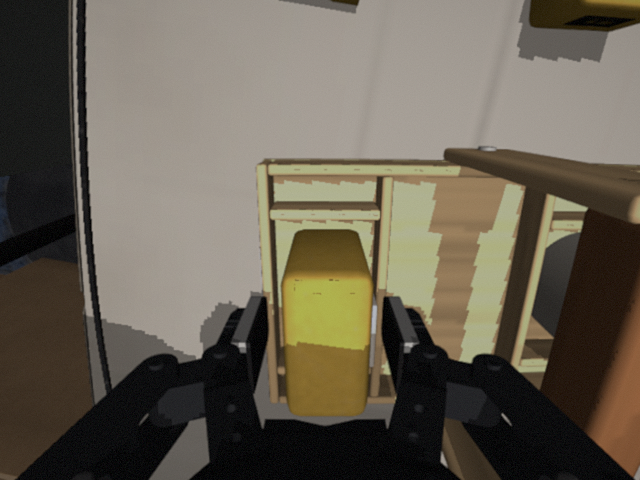

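The picture shows the tape measure released inside the pocket at (327,330), with gaps on both sides of the fingers. Retreating upward and moving over the bar.

```bash
python3 -m inch '[[0,0,-0.01,0,0,0,0.4],[0,0,-0.02,0,0,0,0.4],[0,0,-0.04,0,0,0,0.4],[0,0,-0.05,0,0,0,0.4],[0,0,-0.05,0,0,0,0.2]]'
python3 -m inch '[[0,0,-0.05,0,0,0,0],[0,0,-0.03,0,0,0,0],[0,0,0,0,0,0,0]]'
python3 - <<'E'
from h import *
I,C=shot("wrist","w6.png")
for l,z in(("tape_center",.036),("caddy_grip",.105),("roll_center",.035),("caddy",0),("tape_pocket",.005)):
    for r in landmark_of(l,"wrist")[:3]: print(l,np.round(r["xy"],1),round(r["score"],2),atz("wrist",r["xy"],z,C))
E
python3 plan.py .5226 -.0838 .20 1.731 4
```

```text
clock: 10.45
position: [0.4473, -0.0969, 0.2076]
tool_rot: [-3.141, 0.0, 1.73]
force: [1.3, 2.0, 0.4]
grip_width: 0.0645
finger_force: 0.0
clock: 10.75
position: [0.4493, -0.097, 0.2895]
tool_rot: [3.135, -0.0, 1.731]
force: [0.2, 0.8, -0.3]
grip_width: 0.0852
finger_force: 0.0
tape_center [426.5  69.2] 0.84 [0.5346 0.0547 0.036 ]
tape_center [323.3 197.6] 0.69 [ 0.4501 -0.0971  0.036 ]
tape_center [552.3 250.9] 0.65 [ 0.7409 -0.1169  0.036 ]
caddy_grip [399.5 212.6] 0.71 [ 0.5223 -0.0855  0.105 ]
roll_center [445.6 194.6] 0.74 [ 0.5888 -0.0711  0.035 ]
roll_center [325.3 195.8] 0.35 [ 0.4521 -0.0949  0.035 ]
caddy [382.7 191.9] 0.72 [ 0.5232 -0.0857  0.    ]
at [ 0.4476 -0.0967  0.2845] rpy [-3.1398e+00 -1.0000e-04  1.7305e+00] clock 11.05 F [-0.1 -0.4  0.1] width 0.0851
[0.0002, 0.019, 0.0211] turn z -0.0001
[0.0002, 0.019, 0.0211] turn z -0.0001
[0.0002, 0.019, 0.0211] turn z -0.0001
[0.0002, 0.019, 0.0211] turn z -0.0001
```

View pics/w6.png

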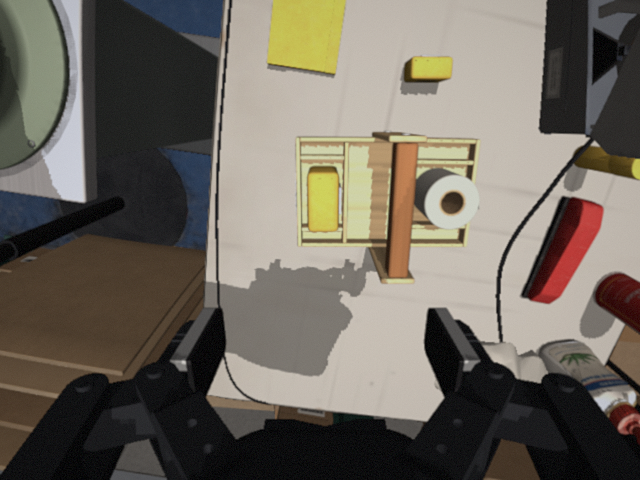

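The tape measure stands in its pocket at (323,199), with the caddy undisturbed and the roll at (447,197). Next: move over the bar at (401,207), descend and grip it.

```bash
python3 -m inch '[[0,0.019,0.015,0,0,0,0],[0,0.019,0.02,0,0,0,0],[0,0.019,0.02,0,0,0,0],[0,0.018,0.02,0,0,0,0],[0,0,0,0,0,0,0]]' 80
python3 -m inch '[[0,0,0.03,0,0,0,0],[0,0,0.03,0,0,0,0],[0,0,0.03,0,0,0,0],[0,0,0.022,0,0,0,0],[0,0,0,0,0,0,0]]'
python3 plan.py .5226 -.0838 .088 1.731 1
```

```text
clock: 11.55
position: [0.5222, -0.0842, 0.207]
tool_rot: [-3.137, 0.0, 1.732]
force: [-1.4, 0.3, 0.4]
grip_width: 0.0853
finger_force: 0.0
clock: 12.05
position: [0.5202, -0.0849, 0.0962]
tool_rot: [-3.137, -0.001, 1.73]
force: [-1.0, -0.1, 0.9]
grip_width: 0.0853
finger_force: 0.0
at [ 0.5202 -0.0849  0.0962] rpy [-3.1369e+00 -6.0000e-04  1.7302e+00] clock 12.05 F [-1.  -0.1  0.9] width 0.0853
[0.0007, 0.0026, 0.0082] turn z -0.0008
```

```bash
python3 -m inch '[[0.001,0.002,0.007,0,0,0,0],[0,0,0,0,0,0,0.4],[0,0,0,0,0,0,0.6],[0,0,0,0,0,0,0.7],[0,0,0,0,0,0,0.8]]' 60
python3 -m inch '[[0,0,0,0,0,0,0.9],[0,0,0,0,0,0,1],[0,0,0,0,0,0,1],[0,0,0,0,0,0,1],[0,0,0,0,0,0,1]]' 80
```

```text
clock: 12.55
position: [0.5242, -0.0834, 0.0918]
tool_rot: [3.141, 0.0, 1.731]
force: [0.5, -0.7, -0.2]
grip_width: 0.0282
finger_force: 0.0
clock: 13.05
position: [0.5237, -0.0834, 0.0919]
tool_rot: [-3.142, -0.0, 1.73]
force: [-3.8, 1.5, 12.7]
grip_width: 0.0183
finger_force: 79.4
```

Gripped. Lifting slowly, then smoothly up to 10 cm.

```bash
python3 -m inch '[[0,0,-0.003,0,0,0,1],[0,0,-0.004,0,0,0,1],[0,0,-0.006,0,0,0,1],[0,0,-0.008,0,0,0,1],[0,0,-0.01,0,0,0,1]]'
python3 -m inch '[[0,0,-0.012,0,0,0,1],[0,0,-0.012,0,0,0,1],[0,0,-0.012,0,0,0,1],[0,0,-0.01,0,0,0,1],[0,0,-0.01,0,0,0,1]]'
python3 -m inch '[[0,0,-0.007,0,0,0,1],[0,0,-0.004,0,0,0,1],[0,0,-0.002,0,0,0,1],[0,0,0,0,0,0,1],[0,0,0,0,0,0,1]]'
python3 -m inch '[[0,0,0,0,0,0,1],[0,0,0,0,0,0,1],[0,0,0,0,0,0,1],[0,0,0,0,0,0,1],[0,0,0,0,0,0,1]]'
python3 - <<'E'
from h import *
I,C=shot("scene","s2.png"); s=telemetry.observe(); print(s["position"],s["qd"].round(3),s["moment"].round(2))
cv2.imwrite("pics/s2c.png",cv2.resize(I[80:280,210:430],None,fx=2.7,fy=2.7)[:,:,::-1])
E
```

```text
clock: 13.55
position: [0.5238, -0.0834, 0.1229]
tool_rot: [-3.141, -0.0, 1.731]
force: [-0.6, -0.1, -5.8]
grip_width: 0.019
finger_force: 78.6
clock: 14.05
position: [0.5239, -0.0834, 0.1793]
tool_rot: [3.141, -0.0, 1.731]
force: [-0.1, 0.1, -6.3]
grip_width: 0.0186
finger_force: 78.6
clock: 14.55
position: [0.5238, -0.0833, 0.191]
tool_rot: [-3.141, -0.0, 1.731]
force: [-0.5, -0.2, -7.0]
grip_width: 0.0187
finger_force: 78.6
clock: 15.05
position: [0.524, -0.0834, 0.1913]
tool_rot: [3.142, 0.0, 1.731]
force: [0.1, -0.7, -7.2]
grip_width: 0.0187
finger_force: 78.6
[ 0.52394037 -0.08337382  0.19127794] [-0.001 -0.001  0.    -0.001  0.     0.002  0.   ] [ 0.02 -0.06  0.02]
```

View pics/s2c.png

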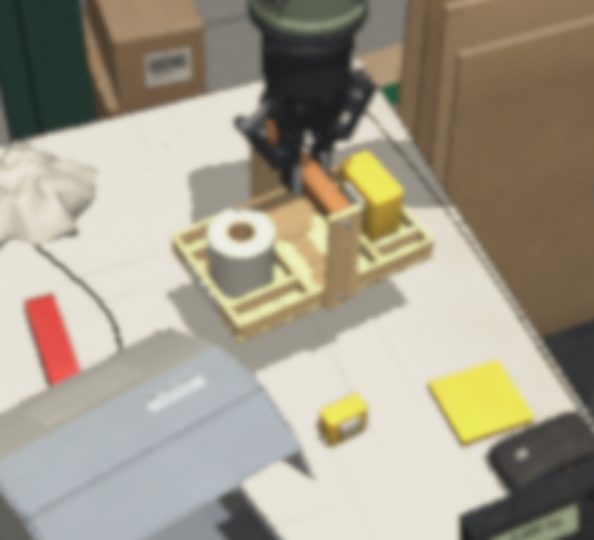

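The picture shows the caddy hanging level, with the roll at (242,250) and the tape measure at (374,195) both seated. The arm is still and the load reads 7.2 N. Handing in.

```bash
python3 -c "
from workcell import bot
print(bot.job_done())"
```

```text
the job is handed in; nothing more can be done
None
```

The job is handed in: the tape measure stands let go in its pocket, and the arm holds the caddy level and still about 10 cm up with the roll in place; I had no verdict back, and I viewed 11 pictures, one over the limit of 10.

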